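Sweep the wheel-speed sensors on the test rail and save

ROBOT

A 6-joint arm with a two-finger parallel gripper is mounted at the origin on the work surface. World frame = base frame: x ahead of the robot, y to its left, z up, the work surface at z = 0. Lengths are in mm, angles in rad, forces in N, time in s.
With the tool pointing down it reaches from about 425 to 950 mm from the base axis. Payload 14.7 kg.
Tool frame: the origin (TCP) lies between the finger pads, 19 mm behind the fingertips; this is the grasp point; z points along the fingers, y is the line along which they close (so a half turn about z gives the same grasp; the last joint's range is limited). The gripper opens to 85 mm and grips with 20 to 120 N. Pads are 22 mm wide; open, the fingers measure 114 mm over their backs; the gripper's body (76 mm by 85 mm) begins 54 mm behind the grasp point. The pads swing forward as they close: fully open they stand 13 mm farther back than shut.
Start: joints at [1.13, 0.48, 1.596, -0, 1.065, -0.047], TCP at [249.381, 600.251, 249.997] pointing down, gripper open.
Joint ranges: [-2.75, 2.75], [-0.82, 2.05], [0.23, 2.67], [-1.56, 4.7], [0.09, 2.69], [-2.92, 2.92]. Speed limits (rad/s): [1.89, 1.89, 2.39, 3.01, 3.01, 3.01].

INTERFACE

Orientations are given as a 3x3 rotation matrix whose columns are the frame's x, y, z axes.
In Python, from bench import env, imaging, finder gives the robot as it stands.
- The arm moves only by the tool play_rows, never from a script. Its argument "commands" is a list of rows, each an object of numbers: "wx", "wy", "wz": the turn, a rotation vector about the world's x, y, z in rad; "dx", "dy", "dz": the shift along the world's x, y, z in m; "claw": the gripper command: -1 is fully open, 1 is shut, values between are in proportion. In form: [{"wx": .., "wy": .., "wz": .., "dx": .., "dy": .., "dz": .., "claw": ..}, ...]. A call has 1 to 12 rows; each row is the pose to reach, as a shift and turn from the pose commanded when the call began; what a row does not reach only later rows make up. A row lasts 1/12 s, in which the tool goes at most 41.7 mm and 7.16 degrees, less where a joint would pass 70% of its speed; a pose out of reach is approached as far as the arm can. A call with a gripper value outside its range is refused whole. The fingers move at their own pace and stop on an object; the grip force is fixed at half the most. Time passes only in rows, so rows that repeat a pose let the fingers close. It gives the time, the measured TCP pose, the force, the opening and the grip force at its end, in the units of the state.
- env.get_state(): the state, without advancing time (a new reading comes with each control period).
- imaging.read_camera(name): name is "side" or "top" or "wrist"; returns a dict with "image" (480x640x3 uint8, red, green, blue), "fovy" (degrees; the focal length in pixels is half the picture's height over the tangent of half this angle, whatever the lens; pixels are square), "cx", "cy" (the principal point, pixels), "k1" (the pictures are not rectified: a ray, as slopes to the right and down, at radius r is drawn at 1 + k1 r^2 times it, then the intrinsics apply), "world_from_camera" (4x4, takes a point from camera to world coordinates). Camera axes: x right, y up, looking along -z (the intrinsics and any distortion apply to the point x, -y, -z); pixel columns grow to the right and rows downward; lengths in mm; the calibration is good to about 2 mm. A picture is of the moment at which its call begins. There is no depth.
- env.hand_in(): hands the job in; it is judged then, once.
Trained networks look in the newest picture that a camera, given by its name, has taken for a name from the list of things; names that differ only in an ending like _2 or _b are one class to them, and where a whole thing is asked for, a point or a joint stands for the part that bears it (a point fixed in the world has none). Each returns a list of dicts, best first, with "confidence" (0 to 1); they miss things now and then, are a little off and sometimes report something else, mostly with a low value. They report only what shows in the picture. A call takes as long as a camera call.
- finder.find_in(camera, thing): "xy" ([column, row] in pixels, amid what is visible of it).
- finder.mark_of(camera, thing): "xy" ([column, row] in pixels: a listed point, or the origin of a listed thing).
The state is a dict: "time": time; "joint_positions": joint angles; "joint_vel": joint speeds; "tau": joint torques, N m; "ee_pos": TCP position; "eef_rot": TCP orientation; "wrist_force": force on the tool from outside, world axes, zero at the start; "ft_torque": the same for the moment, N m; "gripper_width": finger opening in mm; "grasp_force": force on a finger pad.
Only numpy, scipy, OpenCV 4.12 (cv2) and the standard library are available. Lean on these libraries where they do the work, as an engineer would, in place of code of your own. Each camera call takes 0.05 s, during which the arm holds its last target. There are 200 camera calls.

TASK

Check the five wheel-speed sensors on the test rail: starting at the end with the yellow block, pass the fingertips slowly along the curved row in one low sweep, about a centimetre above each orange face in turn and staying as low between them, without touching any sensor. Then press the green button at the other end right down with the fingertips to save the reading, without ramming it, and finish while still holding it down. Pick nothing up and leave the sensors and the loose things on the bench where they are.

Things in the scene. Friction and masses are not known exactly. Their poses are not given: they have to be found in the camera images.
- rail: aluminium test rail, a fixed block 100 x 250 x 35 mm; origin at the centre of its underside on the bench, z up, y along the row, x across it. Five sockets carry the sensors at (x, y) mm = (-20,-100), (8,-50), (18,0), (8,50), (-20,100), so the row is a shallow arc
- face1 (a point): centre of the orange sensing face (18 mm across) on top of sensor 1 in the rail's arc, 65 mm above the bench; face1 is at the rail's -y end, face5 at its +y end
- sensor1: sensor 1: upright loose steel barrel 18 mm thick, 55 mm long, with a 24 mm brass collar and an orange top; origin at its foot in a 25 mm deep socket, 10 mm above the bench; it stands 30 mm out of the rail
- face2 (a point): centre of the orange sensing face (18 mm across) on top of sensor 2 in the rail's arc, 65 mm above the bench; face1 is at the rail's -y end, face5 at its +y end
- sensor2: sensor 2: upright loose steel barrel 18 mm thick, 55 mm long, with a 24 mm brass collar and an orange top; origin at its foot in a 25 mm deep socket, 10 mm above the bench; it stands 30 mm out of the rail
- face3 (a point): centre of the orange sensing face (18 mm across) on top of sensor 3 in the rail's arc, 65 mm above the bench; face1 is at the rail's -y end, face5 at its +y end
- sensor3: sensor 3: upright loose steel barrel 18 mm thick, 55 mm long, with a 24 mm brass collar and an orange top; origin at its foot in a 25 mm deep socket, 10 mm above the bench; it stands 30 mm out of the rail
- face4 (a point): centre of the orange sensing face (18 mm across) on top of sensor 4 in the rail's arc, 65 mm above the bench; face1 is at the rail's -y end, face5 at its +y end
- sensor4: sensor 4: upright loose steel barrel 18 mm thick, 55 mm long, with a 24 mm brass collar and an orange top; origin at its foot in a 25 mm deep socket, 10 mm above the bench; it stands 30 mm out of the rail
- face5 (a point): centre of the orange sensing face (18 mm across) on top of sensor 5 in the rail's arc, 65 mm above the bench; face1 is at the rail's -y end, face5 at its +y end
- sensor5: sensor 5: upright loose steel barrel 18 mm thick, 55 mm long, with a 24 mm brass collar and an orange top; origin at its foot in a 25 mm deep socket, 10 mm above the bench; it stands 30 mm out of the rail
- start_block: fixed yellow block 45 x 45 x 40 mm at one end of the rail (172 mm from the rail's middle, either end): the row starts at this end. Origin at the centre of its underside. The sweep is judged at the tool centre (the point between the finger pads), which must pass close above the faces: with closed fingertips 10 mm above a face and the tool pointing down it is some 30 mm above it
- save_box: fixed grey box 60 x 60 x 40 mm with the save button in a black ring (52 mm across, 12 mm high) on its top, at the other end of the rail; origin at the centre of its underside
- save_top (a point): centre of the top of the round green button (36 mm across); 64 mm above the bench when released, 12 mm above its black ring; it moves down with the button
- save (a joint): travel of the green button, 0 released to 0.008 m fully down; a spring pushes it back, fully down takes about 4 N
- marker: red marker pen, capsule 120 mm long plus round ends, 14 mm thick, lying on the robot's side of the rail; a bystander, loose; origin under its middle
- spare: spare sensor lying on its side, 55 mm long, 26 mm at its brass nut, beyond the rail; a bystander, loose; origin under its middle
- fob: black key fob 65 x 36 x 14 mm lying beyond the rail; a bystander, loose; origin under its middle
- tape: yellow tape roll 90 mm across, 22 mm high, flat on the bench to the right; a bystander, loose; origin under its middle
- can: blue can with a white label, 56 mm across, 130 mm high, standing to the right; a bystander, loose; origin under its middle
- driver: screwdriver lying to the left; a bystander, loose
- pot: grey cup 70 mm across, 70 mm high, standing to the left; a bystander, loose; origin under its middle

How it is judged (in metres and radians):
On the way, in this order (a step that is already met when the one before it is completed fails the run):
1. fingertips low over the first sensor, counted from the yellow block (tool centre within 13 mm sideways of the face centre and less than 45 mm above it) (((horizontal distance between start_block and face1 below 0.14 m and horizontal distance between the grasp point and face1 below 0.013 m and z of the grasp point in the frame of rail below 0.11 m) or (not (horizontal distance between start_block and face1 below 0.14 m) and horizontal distance between the grasp point and face5 below 0.013 m and z of the grasp point in the frame of rail below 0.11 m))), for 0.06 s.
2. still as low, on the way between the first and second sensors (within 16 mm of the line) (((horizontal distance between start_block and face1 below 0.14 m and x of the grasp point in the frame of rail between -0.022 and 0.01 m and y of the grasp point in the frame of rail between -0.085 and -0.065 m and z of the grasp point in the frame of rail below 0.11 m) or (not (horizontal distance between start_block and face1 below 0.14 m) and x of the grasp point in the frame of rail between -0.022 and 0.01 m and y of the grasp point in the frame of rail between 0.065 and 0.085 m and z of the grasp point in the frame of rail below 0.11 m))), for 0.04 s.
3. fingertips low over the second sensor, counted from the yellow block (tool centre within 13 mm sideways of the face centre and less than 45 mm above it) (((horizontal distance between start_block and face1 below 0.14 m and horizontal distance between the grasp point and face2 below 0.013 m and z of the grasp point in the frame of rail below 0.11 m) or (not (horizontal distance between start_block and face1 below 0.14 m) and horizontal distance between the grasp point and face4 below 0.013 m and z of the grasp point in the frame of rail below 0.11 m))), for 0.06 s.
4. still as low, on the way between the second and third sensors (within 16 mm of the line) (((horizontal distance between start_block and face1 below 0.14 m and x of the grasp point in the frame of rail between -0.003 and 0.029 m and y of the grasp point in the frame of rail between -0.035 and -0.015 m and z of the grasp point in the frame of rail below 0.11 m) or (not (horizontal distance between start_block and face1 below 0.14 m) and x of the grasp point in the frame of rail between -0.003 and 0.029 m and y of the grasp point in the frame of rail between 0.015 and 0.035 m and z of the grasp point in the frame of rail below 0.11 m))), for 0.04 s.
5. fingertips low over the third sensor, counted from the yellow block (tool centre within 13 mm sideways of the face centre and less than 45 mm above it) (((horizontal distance between start_block and face1 below 0.14 m and horizontal distance between the grasp point and face3 below 0.013 m and z of the grasp point in the frame of rail below 0.11 m) or (not (horizontal distance between start_block and face1 below 0.14 m) and horizontal distance between the grasp point and face3 below 0.013 m and z of the grasp point in the frame of rail below 0.11 m))), for 0.06 s.
6. still as low, on the way between the third and fourth sensors (within 16 mm of the line) (((horizontal distance between start_block and face1 below 0.14 m and x of the grasp point in the frame of rail between -0.003 and 0.029 m and y of the grasp point in the frame of rail between 0.015 and 0.035 m and z of the grasp point in the frame of rail below 0.11 m) or (not (horizontal distance between start_block and face1 below 0.14 m) and x of the grasp point in the frame of rail between -0.003 and 0.029 m and y of the grasp point in the frame of rail between -0.035 and -0.015 m and z of the grasp point in the frame of rail below 0.11 m))), for 0.04 s.
7. fingertips low over the fourth sensor, counted from the yellow block (tool centre within 13 mm sideways of the face centre and less than 45 mm above it) (((horizontal distance between start_block and face1 below 0.14 m and horizontal distance between the grasp point and face4 below 0.013 m and z of the grasp point in the frame of rail below 0.11 m) or (not (horizontal distance between start_block and face1 below 0.14 m) and horizontal distance between the grasp point and face2 below 0.013 m and z of the grasp point in the frame of rail below 0.11 m))), for 0.06 s.
8. still as low, on the way between the fourth and fifth sensors (within 16 mm of the line) (((horizontal distance between start_block and face1 below 0.14 m and x of the grasp point in the frame of rail between -0.022 and 0.01 m and y of the grasp point in the frame of rail between 0.065 and 0.085 m and z of the grasp point in the frame of rail below 0.11 m) or (not (horizontal distance between start_block and face1 below 0.14 m) and x of the grasp point in the frame of rail between -0.022 and 0.01 m and y of the grasp point in the frame of rail between -0.085 and -0.065 m and z of the grasp point in the frame of rail below 0.11 m))), for 0.04 s.
9. fingertips low over the fifth sensor, counted from the yellow block (tool centre within 13 mm sideways of the face centre and less than 45 mm above it) (((horizontal distance between start_block and face1 below 0.14 m and horizontal distance between the grasp point and face5 below 0.013 m and z of the grasp point in the frame of rail below 0.11 m) or (not (horizontal distance between start_block and face1 below 0.14 m) and horizontal distance between the grasp point and face1 below 0.013 m and z of the grasp point in the frame of rail below 0.11 m))), for 0.06 s.
10. the green button pressed down at least 5 of its 8 mm by the fingers (value of joint save above 0.005 m and contact force between the fingers and save_box above 0.5 N), for 0.2 s.
At the end, for the whole second after the job is handed in: The green button is held down at least 5 of its 8 mm by the fingers (under 40 N) through the last second; the sensors are within 6 mm and the loose things within 20 mm of where they began (all of step 10 and contact force between the fingers and save_box below 40 N and distance of each of sensor1, sensor2, sensor3, sensor4, sensor5 from where it was at the start of the episode below 0.006 m and distance of each of marker, spare, fob, tape, can, driver, pot from where it was at the start of the episode below 0.02 m); the arm keeps its last pose, push and grip.
It fails at once if a sensor in the rail is touched by the robot (contact force between any of the arm, the fingers and sensor1 above 0.5 N or contact force between any of the arm, the fingers and sensor2 above 0.5 N or contact force between any of the arm, the fingers and sensor3 above 0.5 N or contact force between any of the arm, the fingers and sensor4 above 0.5 N or contact force between any of the arm, the fingers and sensor5 above 0.5 N).
It fails at once if a sensor in the rail is lifted or shifted (over 6 mm) (distance of any of sensor1, sensor2, sensor3, sensor4, sensor5 from where it was at the start of the episode above 0.006 m).
It fails at once if one of the loose things on the bench is moved more than 20 mm (distance of any of marker, spare, fob, tape, can, driver, pot from where it was at the start of the episode above 0.02 m).
It fails at once if the button is pushed with more than 40 N (contact force between anything else and save_box above 40 N).
It also fails if it takes over 45 s, if anything falls off the work surface, if the arm or the gripper's body presses on something with over 40 N, if the wrist force passes 120 N, or if a joint passes its speed limit or range.

## Working session

There is one attempt and no reset: what is moved stays moved. The work goes in short steps, Python scripts to look and compute and a tool call to move; the robot and the scene stay as the last step left them, time stands still between calls to the robot, and variables do not carry over. Pictures are saved under pics/ and viewed, at most 10 in all, crops included, and the job is handed in when it is done.

Besides the shell and the picture viewer there is one more tool, called by a JSON object that holds its "method" and its "body", one argument or row to a line. play_rows: Moves the arm, as the interface text tells. Its arguments: {"type":"object","properties":{"commands":{"type":"array"}},"required":["commands"]}

```bash
mkdir -p pics; cat > h.py <<'E'
import numpy as np, cv2
from bench import env, imaging, finder
def ray(c,xy):
    h,w=c["image"].shape[:2]; f=h/2/np.tan(np.radians(c["fovy"])/2)
    K=np.array([[f,0,c["cx"]],[0,f,c["cy"]],[0,0,1]])
    p=cv2.undistortPointsIter(np.array([[xy]],float),K,np.array([c["k1"],0,0,0.]),None,None,(3,50,1e-9))[0,0]
    T=np.array(c["world_from_camera"]); return T[:3,3],T[:3,:3]@np.array([p[0],-p[1],-1])
def atz(c,xy,z):
    o,d=ray(c,xy); return o+d*(z-o[2])/d[2]
E
python3 - <<'E'
from h import *
for n in ("top","side"):
    c=imaging.read_camera(n); cv2.imwrite(f"pics/{n}1.png",c["image"][:,:,::-1])
    print(n,np.round(c["world_from_camera"],2).tolist(),c["fovy"],c["k1"])
    for t,z in [("face1",65),("face2",65),("face3",65),("face4",65),("face5",65),("save_top",64),("start_block",0),("save_box",0),("rail",0)]:
        for r in finder.mark_of(n,t)[:2]: print(t,np.round(r["xy"],1),round(r["confidence"],2),np.round(atz(c,r["xy"],z),1))
E
```

```text
top [[-0.01, 0.99, -0.15, 430.15], [-1.0, -0.02, -0.01, -13.15], [-0.02, 0.15, 0.99, 1053.25], [0.0, 0.0, 0.0, 1.0]] 54.79207789748951 -0.021667219120279427
face1 [267.7 265.3] 0.61 [522.1  88.6  65. ]
face1 [321.8 279.1] 0.59 [490.9 -26.7  65. ]
face2 [267.7 265.3] 0.61 [522.1  88.6  65. ]
face2 [321.8 279.1] 0.59 [490.9 -26.7  65. ]
face3 [267.7 265.3] 0.61 [522.1  88.6  65. ]
face3 [321.8 279.1] 0.59 [490.9 -26.7  65. ]
face4 [267.7 265.3] 0.61 [522.1  88.6  65. ]
face4 [321.8 279.1] 0.59 [490.9 -26.7  65. ]
face5 [267.7 265.3] 0.61 [522.1  88.6  65. ]
face5 [321.8 279.1] 0.59 [490.9 -26.7  65. ]
save_top [353.2 266.4] 0.5 [517.  -94.4  64. ]
start_block [198.1 280.9] 0.83 [494.8 254.4   0. ]
start_block [226.6 289.8] 0.17 [473.7 188.9   0. ]
save_box [347.5 268.8] 0.93 [517.4 -86.5   0. ]
save_box [253.4 231.1] 0.52 [607.9 128.3   0. ]
rail [273.6 274.9] 0.7 [506.   81.9   0. ]
side [[0.78, 0.39, -0.48, 95.44], [-0.62, 0.51, -0.6, -594.93], [0.01, 0.77, 0.64, 682.07], [0.0, 0.0, 0.0, 1.0]] 53.65547743370959 0.017938288454359387
face1 [281.2 253.9] 0.75 [491.5 -22.8  65. ]
face1 [224.8 207.3] 0.67 [483.3 177.5  65. ]
face2 [281.2 253.9] 0.75 [491.5 -22.8  65. ]
face2 [224.8 207.3] 0.67 [483.3 177.5  65. ]
face3 [281.2 253.9] 0.75 [491.5 -22.8  65. ]
face3 [224.8 207.3] 0.67 [483.3 177.5  65. ]
face4 [281.2 253.9] 0.75 [491.5 -22.8  65. ]
face4 [224.8 207.3] 0.67 [483.3 177.5  65. ]
face5 [281.2 253.9] 0.75 [491.5 -22.8  65. ]
face5 [224.8 207.3] 0.67 [483.3 177.5  65. ]
save_top [315.2 267.5] 0.51 [520.7 -92.5  64. ]
start_block [213.4 212.3] 0.84 [492.  257.6   0. ]
save_box [310.1 290.3] 0.61 [515.1 -85.7   0. ]
rail [257.3 247.4] 0.78 [504.1  86.6   0. ]
rail [395.8 419. ] 0.7 [ 449.4 -381.     0. ]
```

View pics/top1.png

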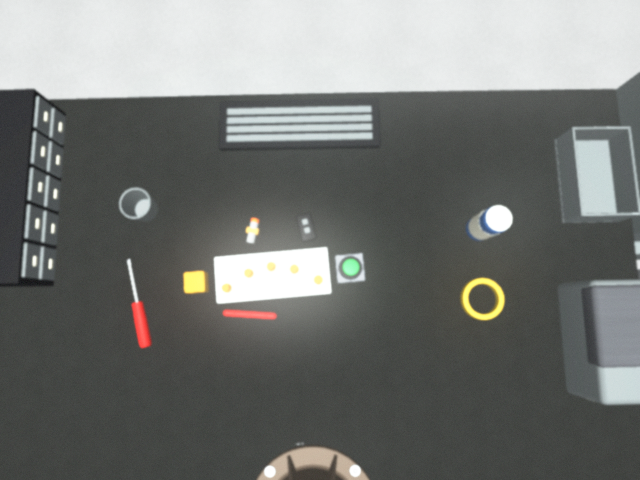

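View pics/side1.png

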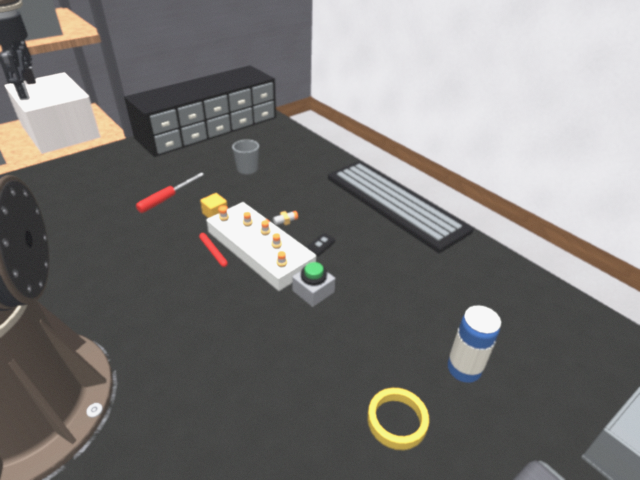

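The top picture shows the yellow block at (195,282), the five faces from (227,288) through (271,267) to (318,280), and the green button at (349,267). The side picture agrees: the row starts at the +y end (face5) and the rail's x points away from the robot. Next I'll fit the rail pose from both views.

```bash
cat >> h.py <<'E'
F=np.array([(-20,-100),(8,-50),(18,0),(8,50),(-20,100)],float)
def orange(c,guess,tol=12):
    """orange blobs near faces; guess=(x,y,yaw)"""
    hsv=cv2.cvtColor(cv2.cvtColor(c["image"],cv2.COLOR_RGB2BGR),cv2.COLOR_BGR2HSV)
    m=cv2.inRange(hsv,(7,110,120),(24,255,255)); n,_,st,ce=cv2.connectedComponentsWithStats(m)
    P=np.array([atz(c,q,65)[:2] for q in ce[1:]]); M=model(guess); out={}
    for k in range(5):
        d=np.linalg.norm(P-M[k],axis=1); i=d.argmin()
        if d[i]<tol: out[k]=(P[i],st[i+1,4])
    return out
def model(g):
    a=g[2]; R=np.array([[np.cos(a),-np.sin(a)],[np.sin(a),np.cos(a)]]); return F@R.T+np.array(g[:2])
def fit(o):
    from scipy.optimize import least_squares
    k=list(o); P=np.array([o[i][0] for i in k])
    r=least_squares(lambda g:(model(g)[k]-P).ravel(),[505,84,.067]); return r.x, r.fun.reshape(-1,2)
E
python3 - <<'E'
from h import *
for n in ("top","side"):
    c=imaging.read_camera(n); o=orange(c,(505,84,.067),20); print(n,{k:(np.round(v[0],1).tolist(),v[1]) for k,v in o.items()})
    g,r=fit(o); print(np.round(g,3),np.round(r,1).tolist())
    hsv=cv2.cvtColor(c["image"],cv2.COLOR_RGB2HSV); m=cv2.inRange(hsv,(50,100,60),(85,255,255))
    nn,_,st,ce=cv2.connectedComponentsWithStats(m); i=1+st[1:,4].argmax(); print("btn",st[i,4],atz(c,ce[i],64))
s=env.get_state(); print(s["eef_rot"],s["gripper_width"])
E
```

```text
top {4: ([477.7, 172.8], np.int32(3))}
[5.07405e+02 7.52440e+01 9.90000e-02] [[-0.0, 0.0]]
btn 102 [521.54393018 -93.06189002  64.        ]
side {0: ([489.3, -25.4], np.int32(44)), 1: ([513.0, 25.5], np.int32(42)), 2: ([521.0, 77.0], np.int32(42)), 3: ([505.3, 123.6], np.int32(33)), 4: ([463.9, 194.0], np.int32(300))}
[4.99682e+02 7.90440e+01 9.20000e-02] [[-0.4, 3.0], [-0.8, 4.5], [-3.4, 3.7], [-2.2, 6.0], [6.7, -17.2]]
btn 256 [513.68389696 -96.62188304  64.        ]
[[-9.23476950e-01  3.83653910e-01 -4.21600668e-07]
 [ 3.83653910e-01  9.23476950e-01  1.29290088e-05]
 [ 5.34960327e-06  1.17778928e-05 -1.00000000e+00]] 85.87570170146967
```

{"method": "play_rows", "body": {
  "commands": [
    {"dx":0.03,"dy":-0.03,"claw":1},
    {"dx":0.05,"dy":-0.06,"claw":1},
    {"dx":0.07,"dy":-0.09,"claw":1},
    {"dx":0.09,"dy":-0.12,"claw":1},
    {"dx":0.11,"dy":-0.15,"claw":1},
    {"dx":0.13,"dy":-0.18,"claw":1},
    {"dx":0.15,"dy":-0.215,"claw":1},
    {"dx":0.165,"dy":-0.25,"claw":1},
    {"dx":0.18,"dy":-0.285,"claw":1},
    {"dx":0.195,"dy":-0.32,"claw":1},
    {"dx":0.21,"dy":-0.355,"claw":1},
    {"dx":0.22,"dy":-0.39,"claw":1}
  ]
}}

```text
$.commands[0]: bad value
```

{"method": "play_rows", "body": {
  "commands": [
    {"dx":0.01,"dy":-0.03,"claw":1},
    {"dx":0.02,"dy":-0.06,"claw":1},
    {"dx":0.02,"dy":-0.09,"claw":1},
    {"dx":0.02,"dy":-0.11,"claw":1},
    {"dx":0.02,"dy":-0.11,"claw":1},
    {"dx":0.02,"dy":-0.11,"claw":1}
  ]
}}

```text
$.commands[0]: bad value
```

```bash
python3 - <<'E'
from h import *
c=imaging.read_camera("wrist"); cv2.imwrite("pics/w1.png",c["image"][:,:,::-1])
print(np.round(c["world_from_camera"],2).tolist(),c["fovy"])
o=orange(c,(503,82,.08),25); print({k:(np.round(v[0],1).tolist(),v[1]) for k,v in o.items()}); print(fit(o))
for t,z in [("face1",65),("save_top",64),("start_block",0),("save_box",0),("rail",0)]:
        for r in finder.mark_of("wrist",t)[:5]: print(t,np.round(r["xy"],1),round(r["confidence"],2),np.round(atz(c,r["xy"],z),1))
s=env.get_state(); print(s["ee_pos"],s["gripper_width"],s["wrist_force"])
E
```

```text
[[0.39, -0.89, -0.25, 183.16], [0.92, 0.37, 0.11, 626.37], [-0.0, -0.28, 0.96, 373.25], [0.0, 0.0, 0.0, 1.0]] 68.36103988984817
{}Traceback (most recent call last):
  File "<stdin>", line 4, in <module>
  File "h.py", line 25, in fit
    r=least_squares(lambda g:(model(g)[k]-P).ravel(),[505,84,.067]); return r.x, r.fun.reshape(-1,2)
    return func(*args, **kwargs)
    vector_fun = VectorFunction(
        fun_wrapped,
    ...<6 lines>...
        workers=workers
    )
    self._update_fun()
    ~~~~~~~~~~~~~~~~^^
    self.f = self.fun_wrapped(xp_copy(self.x))
             ~~~~~~~~~~~~~~~~^^^^^^^^^^^^^^^^^
    return np.atleast_1d(self.fun(x))
                         ~~~~~~~~^^^
    return self.f(x, *self.args, **self.kwargs)
           ~~~~~~^^^^^^^^^^^^^^^^^^^^^^^^^^^^^^
  File "h.py", line 25, in <lambda>
    r=least_squares(lambda g:(model(g)[k]-P).ravel(),[505,84,.067]); return r.x, r.fun.reshape(-1,2)
                              ~~~~~~~~~~~^~
ValueError: operands could not be broadcast together with shapes (0,2) (0,)
```

View pics/w1.png

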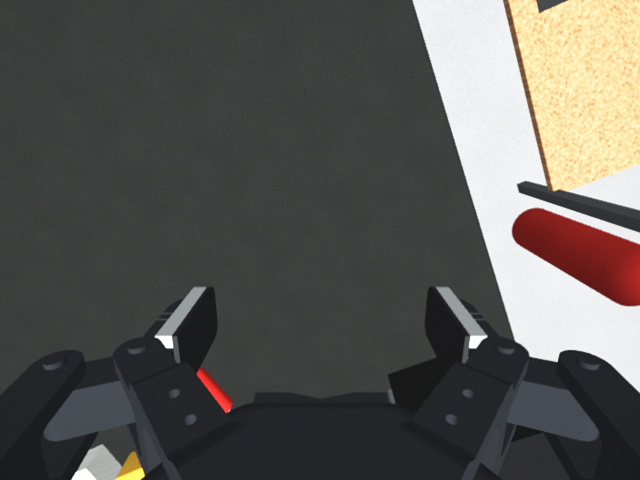

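The wrist picture was taken at the start pose because the move was refused: every key has to be given. It shows the open fingers and the screwdriver, not the rail. I'll send the move again with all keys.

{"method": "play_rows", "body": {
  "commands": [
    {"wx":0,"wy":0,"wz":0,"dz":0,"dx":0.03,"dy":-0.02,"claw":1},
    {"wx":0,"wy":0,"wz":0,"dz":0,"dx":0.06,"dy":-0.045,"claw":1},
    {"wx":0,"wy":0,"wz":0,"dz":0,"dx":0.085,"dy":-0.07,"claw":1},
    {"wx":0,"wy":0,"wz":0,"dz":0,"dx":0.11,"dy":-0.1,"claw":1},
    {"wx":0,"wy":0,"wz":0,"dz":0,"dx":0.135,"dy":-0.13,"claw":1},
    {"wx":0,"wy":0,"wz":0,"dz":0,"dx":0.16,"dy":-0.16,"claw":1},
    {"wx":0,"wy":0,"wz":0,"dz":0,"dx":0.18,"dy":-0.19,"claw":1},
    {"wx":0,"wy":0,"wz":0,"dz":0,"dx":0.2,"dy":-0.22,"claw":1},
    {"wx":0,"wy":0,"wz":0,"dz":0,"dx":0.22,"dy":-0.25,"claw":1},
    {"wx":0,"wy":0,"wz":0,"dz":0,"dx":0.24,"dy":-0.28,"claw":1},
    {"wx":0,"wy":0,"wz":0,"dz":0,"dx":0.255,"dy":-0.315,"claw":1},
    {"wx":0,"wy":0,"wz":0,"dz":0,"dx":0.27,"dy":-0.35,"claw":1}
  ]
}}

```text
time: 2.15
ee_pos: [520.2, 248.7, 250.1]
eef_rot: [[-0.924, 0.384, 0.0], [0.384, 0.924, 0.0], [-0.0, 0.0, -1.0]]
wrist_force: [0.5, 0.7, 0.1]
gripper_width: -0.1
grasp_force: 0.0
```

{"method": "play_rows", "body": {
  "commands": [
    {"wx":0,"wy":0,"wz":0,"dz":0,"dx":0.01,"dy":-0.035,"claw":1},
    {"wx":0,"wy":0,"wz":0,"dz":0,"dx":0.02,"dy":-0.07,"claw":1},
    {"wx":0,"wy":0,"wz":0,"dz":0,"dx":0.03,"dy":-0.105,"claw":1},
    {"wx":0,"wy":0,"wz":0,"dz":0,"dx":0.035,"dy":-0.14,"claw":1},
    {"wx":0,"wy":0,"wz":0,"dz":0,"dx":0.04,"dy":-0.17,"claw":1},
    {"wx":0,"wy":0,"wz":0,"dz":0,"dx":0.04,"dy":-0.18,"claw":1},
    {"wx":0,"wy":0,"wz":0,"dz":0,"dx":0.04,"dy":-0.18,"claw":1},
    {"wx":0,"wy":0,"wz":0,"dz":0,"dx":0.04,"dy":-0.18,"claw":1}
  ]
}}

```text
time: 2.82
ee_pos: [559.3, 70.2, 250.0]
eef_rot: [[-0.923, 0.385, -0.0], [0.385, 0.923, 0.0], [0.0, 0.0, -1.0]]
wrist_force: [-0.3, 0.6, -0.2]
gripper_width: -0.2
grasp_force: 0.0
```

```bash
python3 - <<'E'
from h import *
c=imaging.read_camera("wrist"); cv2.imwrite("pics/w2.png",c["image"][:,:,::-1])
for t,z in [("face1",65),("save_top",64),("start_block",0),("save_box",0),("rail",0)]:
        for r in finder.mark_of("wrist",t)[:5]: print(t,np.round(r["xy"],1),round(r["confidence"],2),np.round(atz(c,r["xy"],z),1))
s=env.get_state(); print(s["time"],s["ee_pos"],s["gripper_width"],s["wrist_force"])
o=orange(c,(503,82,.08),25); print({k:(np.round(v[0],1).tolist(),v[1]) for k,v in o.items()})
if o: print(fit(o))
E
```

```text
face1 [196.3 176.2] 0.96 [489.1 -19.6  65. ]
face1 [319.5 162.5] 0.96 [519.7  83.9  65. ]
face1 [362.8 130.4] 0.9 [509.2 127.7  65. ]
face1 [406.8  62.2] 0.73 [473.8 178.7  65. ]
face1 [262.5 182.8] 0.67 [516.5  31.1  65. ]
save_top [144.7 234. ] 0.57 [517.5 -88.5  64. ]
start_block [470.9  58.3] 0.6 [490.4 254.1   0. ]
save_box [176.  220.8] 0.65 [522.6 -87.5   0. ]
rail [310.2 145.4] 0.89 [505.5  79.2   0. ]
3.1167 [559.2422476   71.24763    249.99827047] 0.20415528995156002 [ 0.17698339  0.07623891 -0.77077503]
{0: ([492.0, -15.0], np.int32(519)), 1: ([515.0, 35.4], np.int32(488)), 2: ([520.7, 83.7], np.int32(500)), 3: ([508.0, 129.8], np.int32(540)), 4: ([478.0, 176.1], np.int32(635))}
(array([5.03931897e+02, 8.20719292e+01, 7.38491656e-02]), array([[-0.60890383, -4.10082455],
       [ 0.55189776, -2.58935203],
       [ 1.20428454, -0.27964164],
       [ 0.25256083,  2.70046555],
       [-1.39983929,  4.26935268]]))
```

View pics/w2.png

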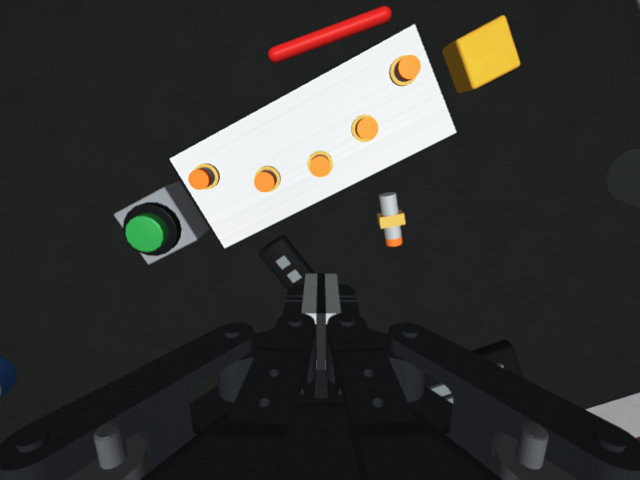

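The wrist picture shows all five faces at about (200,179), (265,181), (320,166), (368,128) and (408,67), the button at (145,233) and the block at (485,52). My orange mask also caught the brass collars, so I'll narrow the hue.

```bash
sed -i 's/(7,110,120),(24,255,255)/(7,150,200),(17,255,255)/' h.py; python3 - <<'E'
from h import *
c=imaging.read_camera("wrist")
hsv=cv2.cvtColor(c["image"],cv2.COLOR_RGB2HSV)
print(hsv[179,200],hsv[128,368],hsv[67,408],hsv[83,398],hsv[192,265])
o=orange(c,(503,82,.08),25); print({k:(np.round(v[0],1).tolist(),v[1]) for k,v in o.items()})
if o:
  g,r=fit(o);print(g,np.round(r,1).tolist())
  print(np.round(model(g),1).tolist())
m=cv2.inRange(hsv,(50,150,100),(85,255,255))
nn,_,st,ce=cv2.connectedComponentsWithStats(m); i=1+st[1:,4].argmax(); print("btn",st[i],ce[i],atz(c,ce[i],64))
E
```

```text
[ 14 196 251] [ 17 176 252] [ 16 178 251] [ 23 143 243] [ 16 100 250]
{0: ([492.0, -19.0], np.int32(319)), 1: ([516.0, 32.8], np.int32(317)), 2: ([522.1, 82.9], np.int32(343)), 3: ([508.9, 131.4], np.int32(359)), 4: ([477.5, 179.1], np.int32(407))}
[5.04502937e+02 8.15421567e+01 7.28462868e-02] [[-0.2, -0.7], [0.2, -0.6], [0.3, -0.1], [-0.0, 0.6], [-0.3, 0.7]]
[[491.8, -19.6], [516.1, 32.3], [522.5, 82.9], [508.8, 132.0], [477.3, 179.8]]
btn [ 124  216   38   36 1058] [142.63137996 233.48676749] [516.73971146 -89.01711732  64.        ]
```

Residuals are under 1 mm, and the button is where the geometry puts it. First I'll move to just outside face5 and descend to TCP z = 100.

{"method": "play_rows", "body": {
  "commands": [
    {"wx":0,"wy":0,"wz":0,"dx":-0.015,"dy":0.02,"dz":0,"claw":1},
    {"wx":0,"wy":0,"wz":0,"dx":-0.035,"dy":0.047,"dz":0,"claw":1},
    {"wx":0,"wy":0,"wz":0,"dx":-0.056,"dy":0.076,"dz":0,"claw":1},
    {"wx":0,"wy":0,"wz":0,"dx":-0.076,"dy":0.103,"dz":-0.01,"claw":1},
    {"wx":0,"wy":0,"wz":0,"dx":-0.086,"dy":0.117,"dz":-0.03,"claw":1},
    {"wx":0,"wy":0,"wz":0,"dx":-0.086,"dy":0.117,"dz":-0.055,"claw":1},
    {"wx":0,"wy":0,"wz":0,"dx":-0.086,"dy":0.117,"dz":-0.08,"claw":1},
    {"wx":0,"wy":0,"wz":0,"dx":-0.086,"dy":0.117,"dz":-0.105,"claw":1},
    {"wx":0,"wy":0,"wz":0,"dx":-0.086,"dy":0.117,"dz":-0.125,"claw":1},
    {"wx":0,"wy":0,"wz":0,"dx":-0.086,"dy":0.117,"dz":-0.14,"claw":1},
    {"wx":0,"wy":0,"wz":0,"dx":-0.086,"dy":0.117,"dz":-0.15,"claw":1},
    {"wx":0,"wy":0,"wz":0,"dx":-0.086,"dy":0.117,"dz":-0.15,"claw":1}
  ]
}}

```text
time: 4.17
ee_pos: [472.4, 187.2, 98.3]
eef_rot: [[-0.924, 0.383, -0.003], [0.383, 0.924, -0.001], [0.002, -0.002, -1.0]]
wrist_force: [-1.7, 0.3, 0.0]
gripper_width: 0.2
grasp_force: 0.0
```

```bash
python3 - <<'E'
from h import *
c=imaging.read_camera("side"); 
im=c["image"][170:310,170:350,::-1]; cv2.imwrite("pics/s2.png",cv2.resize(im,None,fx=4,fy=4,interpolation=cv2.INTER_CUBIC))
print(env.get_state()["ee_pos"],env.get_state()["wrist_force"])
E
```

```text
[472.94678645 187.36039279  99.48323786] [ 0.24596481 -0.39330843  1.0076072 ]
```

View pics/s2.png

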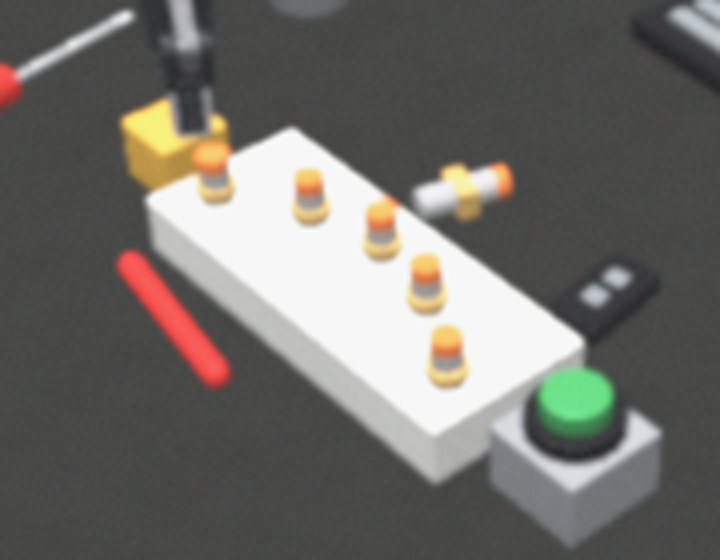

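The side crop shows the fingertips just above face5 and slightly toward the block, with a visible gap. Now the sweep, with TCP z at about 97.

{"method": "play_rows", "body": {
  "commands": [
    {"wx":0,"wy":0,"wz":0,"dx":0.002,"dy":-0.003,"dz":-0.002,"claw":1},
    {"wx":0,"wy":0,"wz":0,"dx":0.004,"dy":-0.007,"dz":-0.003,"claw":1},
    {"wx":0,"wy":0,"wz":0,"dx":0.006,"dy":-0.01,"dz":-0.003,"claw":1},
    {"wx":0,"wy":0,"wz":0,"dx":0.009,"dy":-0.015,"dz":-0.003,"claw":1},
    {"wx":0,"wy":0,"wz":0,"dx":0.0125,"dy":-0.02,"dz":-0.003,"claw":1},
    {"wx":0,"wy":0,"wz":0,"dx":0.0155,"dy":-0.025,"dz":-0.003,"claw":1},
    {"wx":0,"wy":0,"wz":0,"dx":0.019,"dy":-0.03,"dz":-0.003,"claw":1},
    {"wx":0,"wy":0,"wz":0,"dx":0.0225,"dy":-0.035,"dz":-0.003,"claw":1},
    {"wx":0,"wy":0,"wz":0,"dx":0.0255,"dy":-0.04,"dz":-0.003,"claw":1},
    {"wx":0,"wy":0,"wz":0,"dx":0.029,"dy":-0.045,"dz":-0.003,"claw":1},
    {"wx":0,"wy":0,"wz":0,"dx":0.0325,"dy":-0.05,"dz":-0.003,"claw":1},
    {"wx":0,"wy":0,"wz":0,"dx":0.0355,"dy":-0.055,"dz":-0.003,"claw":1}
  ]
}}

```text
time: 5.22
ee_pos: [509.3, 131.7, 97.0]
eef_rot: [[-0.923, 0.384, 0.0], [0.384, 0.923, -0.0], [-0.0, -0.0, -1.0]]
wrist_force: [-0.3, -0.7, 0.8]
gripper_width: 0.1
grasp_force: 0.0
```

{"method": "play_rows", "body": {
  "commands": [
    {"wx":0,"wy":0,"wz":0,"dx":0.0015,"dy":-0.005,"dz":0,"claw":1},
    {"wx":0,"wy":0,"wz":0,"dx":0.003,"dy":-0.01,"dz":0,"claw":1},
    {"wx":0,"wy":0,"wz":0,"dx":0.004,"dy":-0.015,"dz":0,"claw":1},
    {"wx":0,"wy":0,"wz":0,"dx":0.0055,"dy":-0.02,"dz":0,"claw":1},
    {"wx":0,"wy":0,"wz":0,"dx":0.007,"dy":-0.025,"dz":0,"claw":1},
    {"wx":0,"wy":0,"wz":0,"dx":0.008,"dy":-0.03,"dz":0,"claw":1},
    {"wx":0,"wy":0,"wz":0,"dx":0.0095,"dy":-0.035,"dz":0,"claw":1},
    {"wx":0,"wy":0,"wz":0,"dx":0.011,"dy":-0.04,"dz":0,"claw":1},
    {"wx":0,"wy":0,"wz":0,"dx":0.0125,"dy":-0.045,"dz":0,"claw":1},
    {"wx":0,"wy":0,"wz":0,"dx":0.0135,"dy":-0.0495,"dz":0,"claw":1}
  ]
}}

```text
time: 6.05
ee_pos: [522.6, 82.2, 97.0]
eef_rot: [[-0.923, 0.384, 0.0], [0.384, 0.923, -0.0], [-0.0, 0.0, -1.0]]
wrist_force: [-1.2, 0.0, -0.6]
gripper_width: -0.0
grasp_force: 0.0
```

{"method": "play_rows", "body": {
  "commands": [
    {"wx":0,"wy":0,"wz":0,"dx":-0.0005,"dy":-0.005,"dz":0,"claw":1},
    {"wx":0,"wy":0,"wz":0,"dx":-0.001,"dy":-0.01,"dz":0,"claw":1},
    {"wx":0,"wy":0,"wz":0,"dx":-0.002,"dy":-0.015,"dz":0,"claw":1},
    {"wx":0,"wy":0,"wz":0,"dx":-0.0025,"dy":-0.02,"dz":0,"claw":1},
    {"wx":0,"wy":0,"wz":0,"dx":-0.003,"dy":-0.025,"dz":0,"claw":1},
    {"wx":0,"wy":0,"wz":0,"dx":-0.004,"dy":-0.03,"dz":0,"claw":1},
    {"wx":0,"wy":0,"wz":0,"dx":-0.0045,"dy":-0.035,"dz":0,"claw":1},
    {"wx":0,"wy":0,"wz":0,"dx":-0.005,"dy":-0.04,"dz":0,"claw":1},
    {"wx":0,"wy":0,"wz":0,"dx":-0.006,"dy":-0.045,"dz":0,"claw":1},
    {"wx":0,"wy":0,"wz":0,"dx":-0.0065,"dy":-0.0505,"dz":0,"claw":1}
  ]
}}

```text
time: 6.88
ee_pos: [515.7, 31.8, 97.0]
eef_rot: [[-0.923, 0.384, -0.0], [0.384, 0.923, 0.0], [0.0, -0.0, -1.0]]
wrist_force: [0.9, -0.6, 0.2]
gripper_width: -0.3
grasp_force: 0.0
```

{"method": "play_rows", "body": {
  "commands": [
    {"wx":0,"wy":0,"wz":0,"dx":-0.0025,"dy":-0.005,"dz":0,"claw":1},
    {"wx":0,"wy":0,"wz":0,"dx":-0.005,"dy":-0.01,"dz":0,"claw":1},
    {"wx":0,"wy":0,"wz":0,"dx":-0.007,"dy":-0.015,"dz":0,"claw":1},
    {"wx":0,"wy":0,"wz":0,"dx":-0.0095,"dy":-0.02,"dz":0,"claw":1},
    {"wx":0,"wy":0,"wz":0,"dx":-0.012,"dy":-0.025,"dz":0,"claw":1},
    {"wx":0,"wy":0,"wz":0,"dx":-0.014,"dy":-0.03,"dz":0,"claw":1},
    {"wx":0,"wy":0,"wz":0,"dx":-0.0165,"dy":-0.035,"dz":0,"claw":1},
    {"wx":0,"wy":0,"wz":0,"dx":-0.019,"dy":-0.04,"dz":0,"claw":1},
    {"wx":0,"wy":0,"wz":0,"dx":-0.021,"dy":-0.045,"dz":0,"claw":1},
    {"wx":0,"wy":0,"wz":0,"dx":-0.024,"dy":-0.051,"dz":0,"claw":1},
    {"wx":0,"wy":0,"wz":0,"dx":-0.024,"dy":-0.052,"dz":0,"claw":1},
    {"wx":0,"wy":0,"wz":0,"dx":-0.024,"dy":-0.052,"dz":0,"claw":1}
  ]
}}

```text
time: 7.88
ee_pos: [491.8, -20.2, 97.0]
eef_rot: [[-0.923, 0.384, 0.0], [0.384, 0.923, -0.0], [-0.0, 0.0, -1.0]]
wrist_force: [0.8, -0.5, 0.7]
gripper_width: 0.1
grasp_force: 0.0
```

The sweep is on track. Next I'll go over the button and descend to just above it.

{"method": "play_rows", "body": {
  "commands": [
    {"wx":0,"wy":0,"wz":0,"dx":0.004,"dy":-0.012,"dz":0.002,"claw":1},
    {"wx":0,"wy":0,"wz":0,"dx":0.009,"dy":-0.025,"dz":0.003,"claw":1},
    {"wx":0,"wy":0,"wz":0,"dx":0.014,"dy":-0.038,"dz":0.003,"claw":1},
    {"wx":0,"wy":0,"wz":0,"dx":0.019,"dy":-0.052,"dz":0.003,"claw":1},
    {"wx":0,"wy":0,"wz":0,"dx":0.023,"dy":-0.063,"dz":0.002,"claw":1},
    {"wx":0,"wy":0,"wz":0,"dx":0.025,"dy":-0.069,"dz":0,"claw":1},
    {"wx":0,"wy":0,"wz":0,"dx":0.025,"dy":-0.069,"dz":-0.005,"claw":1},
    {"wx":0,"wy":0,"wz":0,"dx":0.025,"dy":-0.069,"dz":-0.009,"claw":1},
    {"wx":0,"wy":0,"wz":0,"dx":0.025,"dy":-0.069,"dz":-0.012,"claw":1},
    {"wx":0,"wy":0,"wz":0,"dx":0.025,"dy":-0.069,"dz":-0.012,"claw":1}
  ]
}}

```text
time: 8.72
ee_pos: [516.1, -88.1, 84.1]
eef_rot: [[-0.924, 0.383, -0.002], [0.383, 0.924, 0.0], [0.002, -0.0, -1.0]]
wrist_force: [0.0, -0.0, -0.3]
gripper_width: 0.1
grasp_force: 0.0
```

{"method": "play_rows", "body": {
  "commands": [
    {"wx":0,"wy":0,"wz":0,"dx":0,"dy":0,"dz":-0.001,"claw":1},
    {"wx":0,"wy":0,"wz":0,"dx":0,"dy":0,"dz":-0.002,"claw":1},
    {"wx":0,"wy":0,"wz":0,"dx":0,"dy":0,"dz":-0.003,"claw":1},
    {"wx":0,"wy":0,"wz":0,"dx":0,"dy":0,"dz":-0.004,"claw":1},
    {"wx":0,"wy":0,"wz":0,"dx":0,"dy":0,"dz":-0.005,"claw":1},
    {"wx":0,"wy":0,"wz":0,"dx":0,"dy":0,"dz":-0.006,"claw":1},
    {"wx":0,"wy":0,"wz":0,"dx":0,"dy":0,"dz":-0.006,"claw":1},
    {"wx":0,"wy":0,"wz":0,"dx":0,"dy":0,"dz":-0.006,"claw":1}
  ]
}}

```text
time: 9.38
ee_pos: [516.9, -88.7, 79.0]
eef_rot: [[-0.923, 0.384, 0.0], [0.384, 0.923, 0.0], [-0.0, 0.0, -1.0]]
wrist_force: [-0.4, 2.4, 1.8]
gripper_width: 0.0
grasp_force: 1.2
```

```bash
python3 - <<'E'
from h import *
F=[]
for k in range(4):
    c=imaging.read_camera("side"); F.append(env.get_state()["wrist_force"])
im=c["image"][220:320,250:380,::-1]; cv2.imwrite("pics/s3.png",cv2.resize(im,None,fx=5,fy=5,interpolation=cv2.INTER_CUBIC))
print(env.get_state()["ee_pos"],np.mean(F,0))
E
```

```text
[516.9049527  -88.75689615  79.059945  ] [-0.44309073  2.13157426  2.40581927]
```

View pics/s3.png

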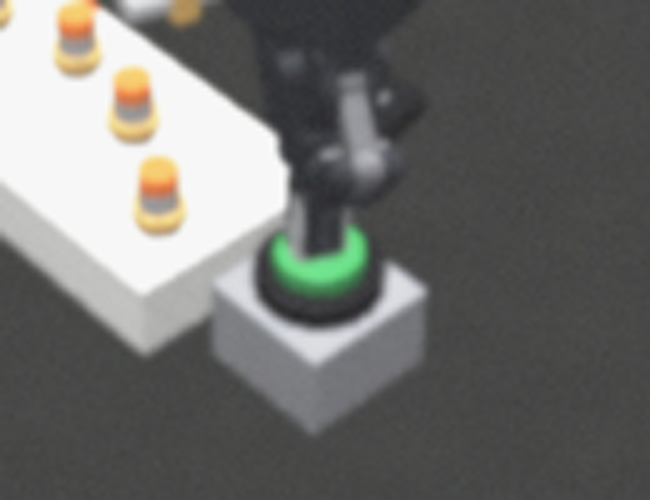

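The crop shows the fingertips near the middle of the green button, partly pressed, with 2.4 N at about 4 mm. I'll keep pressing gently.

{"method": "play_rows", "body": {
  "commands": [
    {"wx":0,"wy":0,"wz":0,"dx":0,"dy":0,"dz":-0.001,"claw":1},
    {"wx":0,"wy":0,"wz":0,"dx":0,"dy":0,"dz":-0.002,"claw":1},
    {"wx":0,"wy":0,"wz":0,"dx":0,"dy":0,"dz":-0.003,"claw":1},
    {"wx":0,"wy":0,"wz":0,"dx":0,"dy":0,"dz":-0.003,"claw":1},
    {"wx":0,"wy":0,"wz":0,"dx":0,"dy":0,"dz":-0.003,"claw":1}
  ]
}}

```text
time: 10.0
ee_pos: [516.9, -88.8, 75.9]
eef_rot: [[-0.923, 0.384, 0.0], [0.384, 0.923, -0.0], [-0.0, -0.0, -1.0]]
wrist_force: [0.7, 1.5, 2.9]
gripper_width: -0.2
grasp_force: 1.7
```

{"method": "play_rows", "body": {
  "commands": [
    {"wx":0,"wy":0,"wz":0,"dx":0,"dy":0,"dz":-0.0005,"claw":1},
    {"wx":0,"wy":0,"wz":0,"dx":0,"dy":0,"dz":-0.001,"claw":1},
    {"wx":0,"wy":0,"wz":0,"dx":0,"dy":0,"dz":-0.001,"claw":1},
    {"wx":0,"wy":0,"wz":0,"dx":0,"dy":0,"dz":-0.001,"claw":1}
  ]
}}

```text
time: 10.33
ee_pos: [516.9, -88.8, 75.0]
eef_rot: [[-0.923, 0.384, 0.0], [0.384, 0.923, -0.0], [-0.0, -0.0, -1.0]]
wrist_force: [0.3, 1.2, 3.1]
gripper_width: -0.0
grasp_force: 1.9
```

```bash
python3 - <<'E'
from h import *
F=[]
for k in range(6):
    c=imaging.read_camera("side"); F.append(env.get_state()["wrist_force"])
print(env.get_state()["ee_pos"],np.mean(F,0))
E
```

```text
[516.92145209 -88.73556108  75.01829273] [0.37850314 1.28752636 3.4867546 ]
```

{"method": "play_rows", "body": {
  "commands": [
    {"wx":0,"wy":0,"wz":0,"dx":0,"dy":0,"dz":-0.0003,"claw":1},
    {"wx":0,"wy":0,"wz":0,"dx":0,"dy":0,"dz":-0.0006,"claw":1},
    {"wx":0,"wy":0,"wz":0,"dx":0,"dy":0,"dz":-0.0006,"claw":1},
    {"wx":0,"wy":0,"wz":0,"dx":0,"dy":0,"dz":-0.0006,"claw":1}
  ]
}}

```text
time: 10.97
ee_pos: [517.0, -88.7, 74.6]
eef_rot: [[-0.923, 0.384, 0.0], [0.384, 0.923, -0.0], [-0.0, 0.0, -1.0]]
wrist_force: [-1.7, 1.8, 9.9]
gripper_width: 0.3
grasp_force: 4.9
```

The force has risen to about 10 N, so the button is on its stop and well under 40 N. Handing in.

```bash
python3 -c "
from bench import env
print(env.get_state()['wrist_force']); print(env.hand_in())"
```

```text
[-1.6548661   1.80867875  9.91035529]
the job is handed in; nothing more can be done
None
```

I swept the row low from the yellow-block end with no sign of contact, pressed the green button down to its stop, and handed in while holding it at about 10 N; no verdict was reported.

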